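Open the deep sewing tin on its hold-down board

ROBOT

A 7-joint arm with a two-finger parallel gripper is mounted at the origin on the work surface. World frame = base frame: x ahead of the robot, y to its left, z up, the work surface at z = 0. Lengths are in mm, angles in rad, forces in N, time in s.
With the tool pointing down it reaches from about 425 to 1025 mm from the base axis. Payload 3.6 kg.
Tool frame: the origin (TCP) lies midway between the tips of the shut fingers; the grasp point (between the pads) lies 19 mm behind it; z points along the fingers, y is the line along which they close (so a half turn about z gives the same grasp; the last joint's range is limited). The gripper opens to 85 mm and grips with 20 to 120 N. Pads are 22 mm wide; open, the fingers measure 114 mm over their backs; the gripper's body (76 mm by 85 mm) begins 54 mm behind the grasp point. The pads swing forward as they close: fully open they stand 13 mm farther back than shut.
Start: joints at [-1.351, 0.591, 0.048, 1.609, -0.033, 0.943, -0.034], TCP at [223.095, 689.825, 231.302] pointing down, gripper open.
Joint ranges: [-2.69, 2.69], [-0.47, 2.24], [-1.27, 1.36], [0.19, 2.51], [-1.53, 4.68], [0.08, 2.07], [-3.09, 3.09]. Speed limits (rad/s): [2.57, 2.57, 3.14, 3.14, 3.14, 3.14, 3.14].

INTERFACE

Orientations are given as a unit quaternion [w, x, y, z].
In Python, from rig import bot gives the robot as it stands.
- The arm moves only by the tool play_rows, never from a script. Its arguments are lists of equal length, an entry for each row: "dp": the shift along the tool's x, y, z in mm, a list of three; "angular": the turn, a rotation vector about the tool's x, y, z in degrees, a list of three; "gripper": the finger opening in mm, from 0 to 85.4. A call has 1 to 12 rows; each row shifts and turns the commanded pose from where the row before left it, along the tool's axes as they then stand; what a row does not reach is not made up. A row lasts 1/10 s, in which the tool goes at most 50 mm and 8.59 degrees, less where a joint would pass 70% of its speed; a pose out of reach is approached as far as the arm can. A call is refused whole if a number of a shift passes 50 or a number of a turn 8.59, either way. A call with a gripper value outside its range is refused whole. The fingers move at their own pace and stop on an object; "force" is the grip in N (left out, the last holds). Time passes only in rows, so rows that do not move let the fingers close. It gives the time, the measured TCP pose, the force, the opening and the grip force at its end, in the units of the state.
- bot.observe(): the state, without advancing time (a new reading comes with each control period).
- bot.snapshot(name): name is "scene" or "top" or "wrist"; returns (picture, depth): 420x560x3 uint8, red, green, blue; 420x560 float32, mm along the optical axis (not along the pixel's ray), 0 where there is no reading.
- bot.camera_info(name): a dict with "vertical_fov" (degrees; the focal length in pixels is half the picture's height over the tangent of half this angle, whatever the lens; pixels are square), "cx", "cy" (the principal point, pixels), "dist_coeffs" ([k1, k2, p1, p2, k3] as OpenCV has them; the pictures are not rectified), "pose" (4x4, takes a point from camera to world coordinates). Camera axes: x right, y down, z forward; pixel columns grow to the right and rows downward; lengths in mm; the calibration is good to about 2 mm. A picture is of the moment at which its call begins: read the wrist's pose just before it. camera_info takes no time and is no camera call; for the wrist camera it gives the pose at the moment of the call.
- bot.close_job(): hands the job in; it is judged then, once.
The state is a dict: "t": time; "joint_pos": joint angles; "dq": joint speeds; "effort": joint torques, N m; "tool_pos": TCP position; "tcp_rot": TCP orientation; "ft_force": force on the tool from outside, world axes, zero at the start; "torque": the same for the moment, N m; "width": finger opening in mm; "grip_force": force on a finger pad.
Only numpy, scipy, OpenCV 4.12 (cv2) and the standard library are available. Lean on these libraries where they do the work, as an engineer would, in place of code of your own. Each camera call takes 0.05 s, during which the arm holds its last target. There are 200 camera calls.

TASK

Open the tall square tin: first push the forked latch of its wooden board fully home so that it holds down the tin's foot, then draw the deep, tight lid straight up off the tin while the base stays held down on the board. Set the lid down, not dropped, open side down and flat on the table inside the wooden embroidery hoop, leave the latch home, and let go.

Things in the scene. Friction and masses are not known exactly. Their poses are not given: they have to be found in the camera images.
- knob_mid (a point): Middle of the latch's knob: upright dark wooden cylinder, diameter 22 mm, 40 mm tall, top 63.5 mm above the table, on a flat forked steel slide 78 mm wide (top 23.5 mm above the table) at the robot's end of the tin's wooden board. The point is on the knob's axis, half-way up, 43.5 mm above the table; its x axis points along the slide to the tin, z up.
- latch (a joint): How far the latch is slid towards the tin, in m: 0 = fully back (knob's axis 135 mm from the tin's centre), 0.050 = fully home at its stop (85 mm), its two prongs then lying over the tin's foot on either side of the tin. Starts nearly back, slides with about 2 N, stays where it is left.
- tin_base: Base of the tall square aluminium tin: foot 80 x 80 x 5 mm on the board (12 mm above the table), hollow body 48 mm wide, 63 mm high. Origin: centre of the foot's underside; x points away from the latch, along its slide; sides parallel to x, y. Stands loose between low rails (tops 20 mm above the table), 1.5 mm play: comes up with the lid unless the latch is home.
- lid_mid (a point): Centre, half-way up, of the tin's square aluminium lid: 56 x 56 mm, 50 mm tall, open below, 70 g, sides parallel to this point's x, y (at first the base's), z up. At first its rim is 28 mm and its top 78 mm above the table. Spring tongues grip it: about 8 to 16 N to draw it straight up; clear of the base after 47 mm. Standing on the table, this point is 25 mm up.
- hoop_mid (a point): Centre of a loose round wooden embroidery hoop lying flat on the table: outside diameter 156 mm, inside 140 mm, 8 mm high, with a small brass screw clasp on its rim. The point is 4 mm above the table.
Things that resemble listed ones, but are neither listed nor needed, are in the scene too. Leave any blue look-alike of the part that bears lid_mid alone.

How it is judged:
By the outcome, as a careful person would: the job done as asked, in the order asked, and still so for the second after the job is handed in, with the robot touching nothing.
It also fails if it takes over 54 s, if anything falls off the work surface, if the arm or the gripper's body presses on something with over 40 N, if the wrist force passes 120 N, or if a joint passes its speed limit or range.

## Working session

There is one attempt and no reset: what is moved stays moved. The work goes in short steps, Python scripts to look and compute and a tool call to move; the robot and the scene stay as the last step left them, time stands still between calls to the robot, and variables do not carry over. Pictures are saved under pics/ and viewed, at most 10 in all, crops included, and the job is handed in when it is done.

Besides the shell and the picture viewer there is one more tool, called after ">>>" in YAML: its name, and indented under it one key for each argument. play_rows: Moves the arm, as the interface text tells. Its arguments: {"type":"object","properties":{"dp":{"type":"array"},"angular":{"type":"array"},"gripper":{"type":"array"},"force":{"type":"number"}},"required":["dp","angular","gripper"]}

```bash
mkdir -p pics; cat > h.py <<'E'
import numpy as np, cv2
from rig import bot
def K(n):
    c=bot.camera_info(n); f=210/np.tan(np.radians(c["vertical_fov"])/2)
    return np.array([[f,0,c["cx"]],[0,f,c["cy"]],[0,0,1]]),np.array(c["dist_coeffs"],float),np.array(c["pose"])
def snap(n,name):
    k=K(n); p,d=bot.snapshot(n); cv2.imwrite(f"pics/{name}.png",p[:,:,::-1]); np.savez(f"pics/{name}.npz",p=p,d=d,k=k[0],dc=k[1],T=k[2]); return p,d,k
def cloud(name):
    z=np.load(f"pics/{name}.npz"); d=z["d"]; v,u=np.mgrid[:420,:560]
    q=cv2.undistortPoints(np.stack([u,v],-1).reshape(-1,1,2).astype(float),z["k"],z["dc"]).reshape(420,560,2)
    P=np.dstack([q*d[...,None],d]); W=P@z["T"][:3,:3].T+z["T"][:3,3]; W[d==0]=np.nan
    return z["p"],W
def plane(name,uv,h):
    z=np.load(f"pics/{name}.npz")
    q=cv2.undistortPoints(np.array(uv,float).reshape(-1,1,2),z["k"],z["dc"]).reshape(-1,2)
    r=np.c_[q,np.ones(len(q))]@z["T"][:3,:3].T; o=z["T"][:3,3]
    return o+r*((h-o[2])/r[:,2])[:,None]
E
python3 - <<'E'
from h import *
o=bot.observe();print({k:np.round(v,3).tolist() for k,v in o.items()})
a=snap("scene","s0");b=snap("top","t0")
cv2.imwrite("pics/both.png",cv2.resize(np.vstack([a[0],b[0]])[:,:,::-1],(448,600)) if 0 else a[0][:,:,::-1])
print(a[2][2].round(2),b[2][2].round(2),b[2][1])
E
```

```text
{'t': 0.0, 'joint_pos': [-1.352, 0.592, 0.048, 1.61, -0.033, 0.943, -0.034], 'dq': [0.0, -0.001, 0.001, 0.0, 0.0, 0.003, 0.001], 'effort': [0.0, -54.868, 1.547, -19.813, 0.009, 0.009, 0.0], 'tool_pos': [222.816, 688.999, 230.128], 'tcp_rot': [-0.0, 0.156, 0.988, -0.001], 'ft_force': [0.221, 1.084, 0.044], 'torque': [0.009, 0.069, -0.026], 'grip_force': 0.0, 'width': 85.528}
[[ 1.10000e-01  8.20000e-01 -5.60000e-01  1.12747e+03]
 [ 9.90000e-01 -8.00000e-02  7.00000e-02 -6.44600e+01]
 [ 1.00000e-02 -5.60000e-01 -8.30000e-01  7.35710e+02]
 [ 0.00000e+00  0.00000e+00  0.00000e+00  1.00000e+00]] [[-2.00000e-02 -9.70000e-01  2.30000e-01  4.11340e+02]
 [-1.00000e+00  2.00000e-02 -1.00000e-02 -5.22000e+00]
 [ 1.00000e-02 -2.30000e-01 -9.70000e-01  1.08436e+03]
 [ 0.00000e+00  0.00000e+00  0.00000e+00  1.00000e+00]] [0.00404942 0.         0.         0.         0.        ]
```

View pics/t0.png

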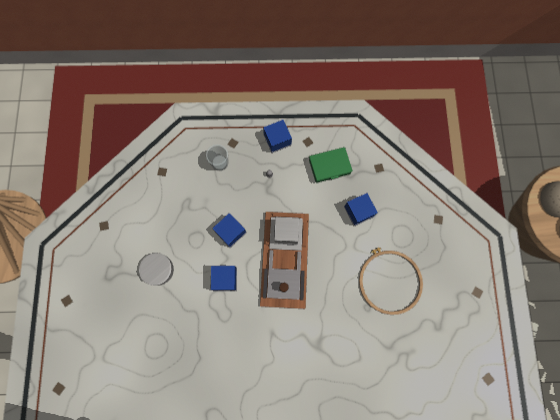

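View pics/s0.png

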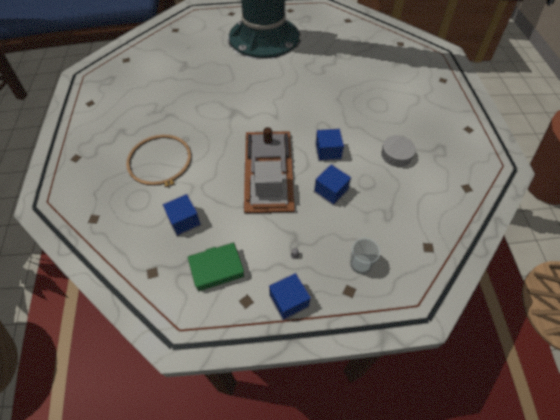

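The top view shows the aluminium lid at about (288,230), the knob at (284,287) and the hoop at (390,282). The four blue boxes are the look-alikes. In the scene view the lid is at (269,172), the knob at (267,134) and the hoop at (160,160).

```bash
python3 - <<'E'
from h import *
for n,box in (("t0",(200,320,250,320)),("s0",(120,215,240,300))):
    p,W=cloud(n); r0,r1,c0,c1=box; w=W[r0:r1,c0:c1].reshape(-1,3)
    def reg(lo,hi,nm,xf=lambda w:True):
        m=(w[:,2]>lo)&(w[:,2]<hi)&xf(w); q=w[m]
        r=cv2.minAreaRect(q[:,:2].astype(np.float32)); print(n,nm,m.sum(),np.median(q,0).round(1),np.round(r[0],1),np.round(r[1],1),round(r[2],1))
    reg(71,86,"lid"); reg(52,69,"knob",lambda w:w[:,0]<np.nanmedian(w[(w[:,2]>71),0])-60)
    reg(8,27,"board")
p,W=cloud("t0")
hsv=cv2.cvtColor(p,cv2.COLOR_RGB2HSV); m=(hsv[...,1]>90)&(hsv[...,0]<22); m[:240]=0;m[325:]=0;m[:,:340]=0;m[:,440:]=0
v,u=np.nonzero(m); P=plane("t0",np.c_[u,v],6)
e=cv2.fitEllipse(P[:,:2].astype(np.float32)); print("hoop t",len(u),e)
c,r=cv2.minEnclosingCircle(P[:,:2].astype(np.float32));print(c,r)
p,W=cloud("s0")
hsv=cv2.cvtColor(p,cv2.COLOR_RGB2HSV); m=(hsv[...,1]>90)&(hsv[...,0]<22); m[:125]=0;m[190:]=0;m[:,:115]=0;m[:,205:]=0
v,u=np.nonzero(m); P=plane("s0",np.c_[u,v],6)
print("hoop s",len(u),cv2.fitEllipse(P[:,:2].astype(np.float32)))
# table and knob by pixel
print(plane("t0",[[284,287],[276,286]],63))
E
```

```text
t0 lid 569 [600.3 -34.8  76.9] [600.7 -35.2] [55.9 56.3] 86.0
t0 knob 68 [467.4 -25.7  62.3] [466.6 -25.7] [19.5 19.3] 42.8
t0 board 3349 [517.1 -28.1  15.8] [538.7 -30.8] [109.8 234.9] 86.0
s0 lid 612 [607.  -34.9  78.2] [603.9 -34.7] [54.8 58.3] 86.1
s0 knob 80 [473.4 -26.3  62.5] [469.6 -26.3] [21.5 20.3] 22.7
s0 board 2800 [546.3 -32.2  17.7] [540.4 -30.9] [110.5 239.2] 85.9
hoop t 498 ((479.54107666015625, -288.3730163574219), (146.5345458984375, 150.70504760742188), 110.52111053466797)
(484.08056640625, -286.767822265625) 81.57412719726562
hoop s 306 ((480.7096252441406, -288.452880859375), (145.800048828125, 151.30665588378906), 111.57576751708984)
[[467.52551624 -26.83531205  63.        ]
 [470.16301521  -8.42176818  63.        ]]
```

>>> play_rows:
  dp:
    - [0,0,0]
    - [0,0,0]
    - [-40,-48,0]
    - [-40,-48,0]
    - [-40,-48,0]
    - [-40,-48,0]
    - [-40,-48,0]
    - [-20,-48,0]
    - [-20,-48,0]
    - [-20,-48,0]
    - [-10,-48,0]
    - [-10,-48,0]
  angular:
    - [0,0,-7]
    - [0,0,-7]
    - [0,0,0]
    - [0,0,0]
    - [0,0,0]
    - [0,0,0]
    - [0,0,0]
    - [0,0,0]
    - [0,0,0]
    - [0,0,0]
    - [0,0,0]
    - [0,0,0]
  gripper: [85,85,85,85,85,85,85,85,85,85,85,85]

```text
t: 1.3
tool_pos: [431.3, 245.8, 231.1]
tcp_rot: [-0.0, 0.034, 0.999, -0.0]
ft_force: [1.1, 0.1, 0.5]
width: 84.9
grip_force: 0.0
```

```bash
cat >> h.py <<'E'
from scipy.spatial.transform import Rotation as Ro
def to(x,y,z,yaw=None):
    o=bot.observe(); q=np.array(o["tcp_rot"]); R=Ro.from_quat(q[[1,2,3,0]]).as_matrix(); p=np.array(o["tool_pos"])
    print("t",round(o["t"],2),"pos",p.round(1),"yaw_y",np.degrees(np.arctan2(R[1,1],R[0,1])).round(2),"z",R[:,2].round(3),"tool shift",(R.T@(np.array([x,y,z])-p)).round(1),"F",np.round(o["ft_force"],1),"w",round(o["width"],1),"g",round(o["grip_force"],1),"q",np.round(o["joint_pos"],2))
E
python3 -c "
from h import *
to(468,-26,150)"
```

```text
t 1.3 pos [431.3 245.8 231.1] yaw_y 86.05 z [-0. -0. -1.] tool shift [ -55.4 -268.6   81.2] F [1.1 0.1 0.5] w 84.9 g 0.0 q [-0.63  0.31  0.02  2.12 -0.01  0.72  0.9 ]
```

>>> play_rows:
  dp:
    - [-10,-45,0]
    - [-10,-45,0]
    - [-10,-45,0]
    - [-10,-45,0]
    - [-10,-45,0]
    - [-5,-43,0]
    - [0,0,0]
    - [0,0,0]
  angular:
    - [0,0,0]
    - [0,0,0]
    - [0,0,0]
    - [0,0,0]
    - [0,0,0]
    - [0,0,0]
    - [0,0,0]
    - [0,0,0]
  gripper: [85,85,85,85,85,85,85,85]

```text
t: 2.1
tool_pos: [467.3, -24.2, 231.1]
tcp_rot: [-0.0, 0.036, 0.999, -0.0]
ft_force: [0.4, 0.7, 0.5]
width: 85.0
grip_force: 0.0
```

```bash
python3 -c "
from h import *
to(468,-26,150)
p,d,k=snap('wrist','w1')
print(k[2].round(2))"
```

```text
t 2.1 pos [467.3 -24.2 231.1] yaw_y 85.89 z [-0.001 -0.    -1.   ] tool shift [-0.9 -1.7 81.1] F [0.4 0.7 0.5] w 85.0 g 0.0 q [-0.14  0.27  0.12  2.18 -0.05  0.7   1.51]
[[ 7.0000e-02  9.6000e-01  2.8000e-01  3.9643e+02]
 [ 1.0000e+00 -7.0000e-02 -2.0000e-02 -2.0360e+01]
 [ 0.0000e+00  2.8000e-01 -9.6000e-01  3.7359e+02]
 [ 0.0000e+00  0.0000e+00  0.0000e+00  1.0000e+00]]
```

View pics/w1.png

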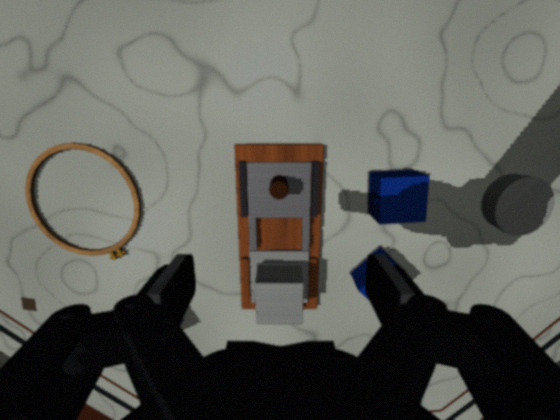

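Wrist view: the knob is at (279,187), the lid top at (280,300) and the hoop is centred near (84,198). I'll refine the positions from this view.

```bash
python3 - <<'E'
from h import *
p,W=cloud("w1"); w=W[150:335,235:330].reshape(-1,3)
def reg(lo,hi,nm,x0,x1):
    m=(w[:,2]>lo)&(w[:,2]<hi)&(w[:,0]>x0)&(w[:,0]<x1);q=w[m]
    r=cv2.minAreaRect(q[:,:2].astype(np.float32)); print(nm,m.sum(),np.median(q,0).round(1),np.round(r[0],1),np.round(r[1],1),round(r[2],1))
reg(72,84,"lid",560,660); reg(57,70,"knob",440,500); reg(8,27,"board",300,900)
hsv=cv2.cvtColor(p,cv2.COLOR_RGB2HSV); m=(hsv[...,1]>90)&(hsv[...,0]<22); m[:135]=0;m[246:]=0;m[:,:18]=0;m[:,150:]=0
v,u=np.nonzero(m); P=plane("w1",np.c_[u,v],6)
print("hoop",len(u),cv2.fitEllipse(P[:,:2].astype(np.float32)))
E
```

```text
lid 2020 [598.7 -36.2  77.7] [601.4 -36.2] [55.3 56.9] 85.8
knob 286 [467.5 -27.3  62.8] [467.9 -27.5] [19.9 19.9] 41.5
board 10463 [510.5 -29.3  16.9] [542.7 -32.2] [109.2 226.1] 86.0
hoop 1834 ((478.2054443359375, -289.3374938964844), (146.49169921875, 147.6765594482422), 178.9197540283203)
```

>>> play_rows:
  dp:
    - [-1,-3,40]
    - [0,0,40]
    - [0,0,40]
    - [0,0,40]
    - [0,0,30]
    - [0,0,11]
    - [0,0,0]
    - [0,0,0]
    - [0,0,0]
    - [0,0,0]
    - [0,0,0]
    - [0,0,0]
  angular:
    - [0,0,0]
    - [0,0,0]
    - [0,0,0]
    - [0,0,0]
    - [0,0,0]
    - [0,0,0]
    - [0,0,0]
    - [0,0,0]
    - [0,0,0]
    - [0,0,0]
    - [0,0,0]
    - [0,0,0]
  gripper: [85,85,85,85,85,85,50,10,10,10,10,10]
  force: 30

```text
t: 3.35
tool_pos: [469.4, -26.0, 31.6]
tcp_rot: [0.001, 0.034, 0.999, 0.0]
ft_force: [-0.5, 0.7, 6.8]
width: 21.3
grip_force: 29.0
```

```bash
python3 -c "
from h import *
to(517.2,-30,31)"
```

```text
t 3.35 pos [469.4 -26.   31.6] yaw_y 86.08 z [ 0.003  0.    -1.   ] tool shift [-48.   -0.7   0.7] F [-0.5  0.7  6.8] w 21.3 g 29.0 q [-0.07  0.64  0.04  2.3  -0.12  0.2   1.58]
```

>>> play_rows:
  dp:
    - [-8,0,0]
    - [-8,0,0]
    - [-8,0,0]
    - [-8,0,0]
    - [-8,0,0]
    - [-5,0,0]
    - [-2,0,0]
    - [0,0,0]
    - [0,0,0]
  angular:
    - [0,0,0]
    - [0,0,0]
    - [0,0,0]
    - [0,0,0]
    - [0,0,0]
    - [0,0,0]
    - [0,0,0]
    - [0,0,0]
    - [0,0,0]
  gripper: [10,10,10,10,10,10,10,10,10]

```text
t: 4.25
tool_pos: [516.0, -29.3, 31.7]
tcp_rot: [0.001, 0.034, 0.999, 0.0]
ft_force: [-0.5, 1.0, 4.9]
width: 20.9
grip_force: 29.1
```

```bash
python3 -c "
from h import *
to(517.2,-30,31)"
```

```text
t 4.25 pos [516.  -29.3  31.7] yaw_y 86.08 z [ 0.002  0.    -1.   ] tool shift [-1.3 -0.7  0.7] F [-0.5  1.   4.9] w 20.9 g 29.1 q [-0.07  0.66  0.05  2.2  -0.11  0.28  1.58]
```

>>> play_rows:
  dp:
    - [-1.5,0,0]
    - [-1.5,0,0]
    - [-1,0,0]
    - [0,0,0]
    - [0,0,0]
  angular:
    - [0,0,0]
    - [0,0,0]
    - [0,0,0]
    - [0,0,0]
    - [0,0,0]
  gripper: [10,10,10,10,10]

```text
t: 4.75
tool_pos: [518.0, -29.4, 31.6]
tcp_rot: [-0.001, 0.034, 0.999, 0.0]
ft_force: [-2.4, 0.9, 9.1]
width: 21.1
grip_force: 29.2
```

```bash
python3 -c "
from h import *
to(517.2,-30,31)"
```

```text
t 4.75 pos [518.  -29.4  31.6] yaw_y 86.08 z [-0.002  0.001 -1.   ] tool shift [ 0.8 -0.7  0.6] F [-2.4  0.9  9.1] w 21.1 g 29.2 q [-0.07  0.67  0.05  2.19 -0.11  0.29  1.58]
```

>>> play_rows:
  dp:
    - [-2,0,0]
    - [-2,0,0]
    - [0,0,0]
    - [0,0,0]
  angular:
    - [0,0,0]
    - [0,0,0]
    - [0,0,0]
    - [0,0,0]
  gripper: [10,10,10,10]

```text
t: 5.15
tool_pos: [518.0, -29.4, 31.6]
tcp_rot: [-0.005, 0.034, 0.999, 0.0]
ft_force: [-8.4, 2.3, 15.0]
width: 21.3
grip_force: 30.0
```

```bash
python3 -c "
from h import *
to(517.2,-30,31)"
```

```text
t 5.15 pos [518.  -29.4  31.6] yaw_y 86.08 z [-0.009  0.001 -1.   ] tool shift [ 0.8 -0.6  0.6] F [-8.4  2.3 15. ] w 21.3 g 30.0 q [-0.07  0.67  0.05  2.18 -0.11  0.3   1.58]
```

>>> play_rows:
  dp:
    - [0,0,0]
    - [0,0,0]
    - [0,0,0]
    - [0,0,-20]
    - [0,0,-40]
    - [0,0,-40]
    - [0,0,-40]
    - [0,0,0]
    - [0,0,0]
  angular:
    - [0,0,0]
    - [0,0,0]
    - [0,0,0]
    - [0,0,0]
    - [0,0,0]
    - [0,0,0]
    - [0,0,0]
    - [0,0,0]
    - [0,0,0]
  gripper: [60,85,85,85,85,85,85,85,85]

```text
t: 6.05
tool_pos: [524.2, -29.9, 171.3]
tcp_rot: [0.001, 0.034, 0.999, 0.0]
ft_force: [-0.2, -0.6, -0.6]
width: 85.2
grip_force: 0.0
```

```bash
python3 - <<'E'
from h import *
to(602.5,-35.6,35)
snap('wrist','w2')
p,W=cloud("w2"); w=W.reshape(-1,3)
def reg(lo,hi,nm,x0,x1):
    m=(w[:,2]>lo)&(w[:,2]<hi)&(w[:,0]>x0)&(w[:,0]<x1)&(abs(w[:,1]+33)<50);q=w[m]
    r=cv2.minAreaRect(q[:,:2].astype(np.float32)); print(nm,m.sum(),np.median(q,0).round(1),np.round(r[0],1),np.round(r[1],1),round(r[2],1))
reg(72,84,"lid",540,660); reg(57,70,"knob",440,545)
E
```

```text
t 6.05 pos [524.2 -29.9 171.3] yaw_y 86.08 z [ 0.003  0.    -1.   ] tool shift [-78.1  -0.4 136.5] F [-0.2 -0.6 -0.6] w 85.2 g 0.0 q [-0.11  0.43  0.11  2.11 -0.08  0.6   1.55]
lid 3337 [598.6 -36.2  77.7] [601.4 -36.4] [55.4 57.3] 86.3
knob 447 [515.8 -30.8  63. ] [516.2 -30.9] [20.6 20.7] 42.6
```

View pics/w2.png

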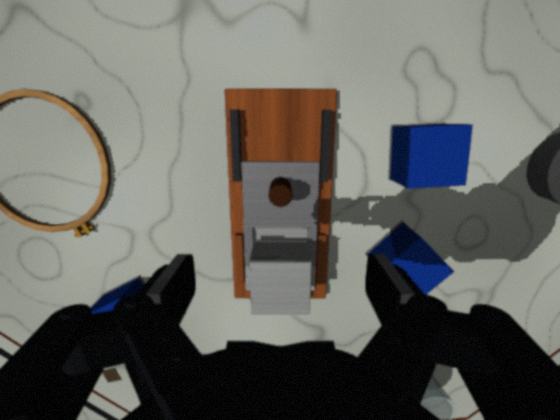

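The latch is home: the knob at (280,192) measures 85 mm from the lid centre. The lid is at (281,285), with clear space on both sides for the fingers.

>>> play_rows:
  dp:
    - [-39,0,0]
    - [-39,0,0]
    - [0,0,40]
    - [0,0,40]
    - [0,0,35]
    - [0,0,21]
    - [0,0,0]
    - [0,0,0]
    - [0,0,0]
    - [0,0,0]
    - [0,0,0]
    - [0,0,0]
  angular:
    - [0,0,0]
    - [0,0,0]
    - [0,0,0]
    - [0,0,0]
    - [0,0,0]
    - [0,0,0]
    - [0,0,0]
    - [0,0,0]
    - [0,0,0]
    - [0,0,0]
    - [0,0,0]
    - [0,0,0]
  gripper: [85,85,85,85,85,85,85,70,60,50,50,50]
  force: 60

```text
t: 7.3
tool_pos: [601.9, -35.3, 35.5]
tcp_rot: [0.001, 0.034, 0.999, 0.0]
ft_force: [-0.8, -0.1, 3.6]
width: 55.2
grip_force: 64.0
```

```bash
python3 -c "
from h import *
to(602,-35.6,35)"
```

```text
t 7.3 pos [601.9 -35.3  35.5] yaw_y 86.08 z [ 0.002 -0.    -1.   ] tool shift [-0.1 -0.3  0.5] F [-0.8 -0.1  3.6] w 55.2 g 64.0 q [-0.07  0.71  0.07  2.   -0.11  0.43  1.59]
```

>>> play_rows:
  dp:
    - [0,0,-3]
    - [0,0,-4]
    - [0,0,-5]
    - [0,0,-5]
    - [0,0,-5]
    - [0,0,-5]
    - [0,0,-5]
    - [0,0,-5]
    - [0,0,-5]
    - [0,0,0]
    - [0,0,0]
  angular:
    - [0,0,0]
    - [0,0,0]
    - [0,0,0]
    - [0,0,0]
    - [0,0,0]
    - [0,0,0]
    - [0,0,0]
    - [0,0,0]
    - [0,0,0]
    - [0,0,0]
    - [0,0,0]
  gripper: [50,50,50,50,50,50,50,50,50,50,50]

```text
t: 8.4
tool_pos: [601.3, -35.3, 77.3]
tcp_rot: [0.0, 0.034, 0.999, 0.0]
ft_force: [-0.8, -0.1, -4.2]
width: 55.4
grip_force: 66.4
```

```bash
python3 -c "
from h import *
to(602,-35.6,95)"
```

```text
t 8.4 pos [601.3 -35.3  77.3] yaw_y 86.08 z [ 0.  0. -1.] tool shift [ -0.7  -0.3 -17.7] F [-0.8 -0.1 -4.2] w 55.4 g 66.4 q [-0.08  0.65  0.08  1.99 -0.1   0.5   1.58]
```

>>> play_rows:
  dp:
    - [0,0,-5]
    - [0,0,-5]
    - [0,0,-5]
    - [0,0,-5]
    - [0,0,-10]
    - [0,0,-15]
    - [0,0,-20]
    - [0,0,0]
    - [0,0,0]
  angular:
    - [0,0,0]
    - [0,0,0]
    - [0,0,0]
    - [0,0,0]
    - [0,0,0]
    - [0,0,0]
    - [0,0,0]
    - [0,0,0]
    - [0,0,0]
  gripper: [50,50,50,50,50,50,50,50,50]

```text
t: 9.3
tool_pos: [601.6, -35.2, 142.2]
tcp_rot: [0.001, 0.034, 0.999, 0.0]
ft_force: [-0.5, -0.2, -0.6]
width: 55.4
grip_force: 67.0
```

```bash
python3 -c "
from h import *
to(479,-288.7,100)
snap('scene','s2');a,_,_=snap('wrist','w3')
s=cv2.imread('pics/s2.png')[100:240,180:360]
cv2.imwrite('pics/s2c.png',cv2.resize(s,None,fx=4,fy=4,interpolation=cv2.INTER_CUBIC))
"
```

```text
t 9.3 pos [601.6 -35.2 142.2] yaw_y 86.08 z [ 0.002  0.    -1.   ] tool shift [ 105.1 -261.3   42. ] F [-0.5 -0.2 -0.6] w 55.4 g 67.0 q [-0.09  0.55  0.1   1.96 -0.09  0.63  1.57]
```

View pics/s2c.png

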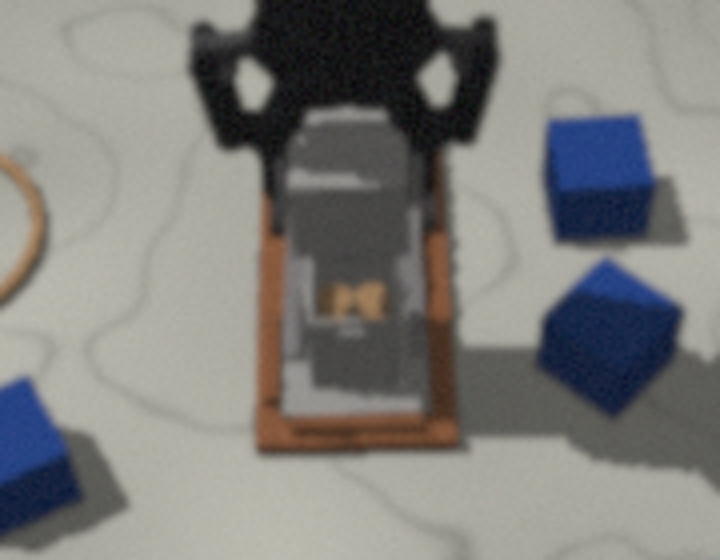

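View pics/w3.png

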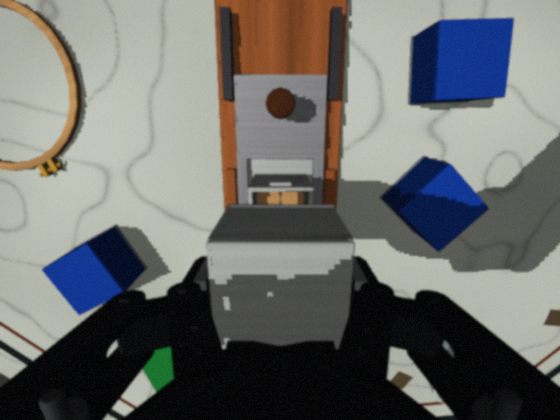

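Lid drawn off: in the wrist view it is held between the pads at (280,275), with its mouth clear. The base, with its tan interior at (280,198), is still under the latch, and the knob is at (280,103).

>>> play_rows:
  dp:
    - [10,-25,0]
    - [17.5,-43.5,0]
    - [17.5,-43.5,0]
    - [17.5,-43.5,0]
    - [17.5,-43.5,0]
    - [15,-37,0]
    - [10,-25,0]
    - [0,0,0]
    - [0,0,0]
    - [0,0,0]
  angular:
    - [0,0,0]
    - [0,0,0]
    - [0,0,0]
    - [0,0,0]
    - [0,0,0]
    - [0,0,0]
    - [0,0,0]
    - [0,0,0]
    - [0,0,0]
    - [0,0,0]
  gripper: [50,50,50,50,50,50,50,50,50,50]

```text
t: 10.4
tool_pos: [479.1, -286.8, 140.8]
tcp_rot: [-0.0, 0.033, 0.999, 0.001]
ft_force: [0.8, 0.2, -1.3]
width: 55.2
grip_force: 67.0
```

```bash
python3 - <<'E'
from h import *
to(479,-288.7,50)
p,W=cloud("w3"); w=W.reshape(-1,3); m=(w[:,2]>100)&(w[:,2]<210)&(abs(w[:,0]-601)<29)&(abs(w[:,1]+35)<27)
h,e=np.histogram(w[m,2],np.arange(100,210,4));print(dict(zip(e[:-1],h)))
p,W=cloud("s2"); w=W.reshape(-1,3); m=(w[:,2]>100)&(w[:,2]<210)&(abs(w[:,0]-601)<35)&(abs(w[:,1]+35)<27)
h,e=np.histogram(w[m,2],np.arange(100,210,4));print(dict(zip(e[:-1],h)))
E
```

```text
t 10.4 pos [ 479.1 -286.8  140.8] yaw_y 86.2 z [-0.     0.001 -1.   ] tool shift [-0.1 -2.  90.8] F [ 0.8  0.2 -1.3] w 55.2 g 67.0 q [ 0.4   0.51  0.07  2.06 -0.07  0.58  2.03]
{np.int64(100): np.int64(0), np.int64(104): np.int64(0), np.int64(108): np.int64(0), np.int64(112): np.int64(0), np.int64(116): np.int64(0), np.int64(120): np.int64(0), np.int64(124): np.int64(0), np.int64(128): np.int64(0), np.int64(132): np.int64(23), np.int64(136): np.int64(227), np.int64(140): np.int64(170), np.int64(144): np.int64(186), np.int64(148): np.int64(212), np.int64(152): np.int64(202), np.int64(156): np.int64(241), np.int64(160): np.int64(270), np.int64(164): np.int64(296), np.int64(168): np.int64(304), np.int64(172): np.int64(366), np.int64(176): np.int64(397), np.int64(180): np.int64(9615), np.int64(184): np.int64(4225), np.int64(188): np.int64(0), np.int64(192): np.int64(7), np.int64(196): np.int64(50), np.int64(200): np.int64(28), np.int64(204): np.int64(23)}
{np.int64(100): np.int64(0), np.int64(104): np.int64(0), np.int64(108): np.int64(0), np.int64(112): np.int64(0), np.int64(116): np.int64(0), np.int64(120): np.int64(0), np.int64(124): np.int64(0), np.int64(128): np.int64(0), np.int64(132): np.int64(4), np.int64(136): np.int64(45), np.int64(140): np.int64(36), np.int64(144): np.int64(39), np.int64(148): np.int64(34), np.int64(152): np.int64(42), np.int64(156): np.int64(38), np.int64(160): np.int64(37), np.int64(164): np.int64(43), np.int64(168): np.int64(35), np.int64(172): np.int64(52), np.int64(176): np.int64(36), np.int64(180): np.int64(82), np.int64(184): np.int64(481), np.int64(188): np.int64(3), np.int64(192): np.int64(0), np.int64(196): np.int64(1), np.int64(200): np.int64(3), np.int64(204): np.int64(3)}
```

>>> play_rows:
  dp:
    - [0,-2,30]
    - [0,0,30]
    - [0,0,30]
    - [0,0,20]
    - [0,0,10]
    - [0,0,5]
    - [0,0,2]
    - [0,0,2]
    - [0,0,1]
    - [0,0,0]
    - [0,0,0]
  angular:
    - [0,0,0]
    - [0,0,0]
    - [0,0,0]
    - [0,0,0]
    - [0,0,0]
    - [0,0,0]
    - [0,0,0]
    - [0,0,0]
    - [0,0,0]
    - [0,0,0]
    - [0,0,0]
  gripper: [50,50,50,50,50,50,50,50,50,50,50]

```text
t: 11.5
tool_pos: [478.7, -290.7, 11.8]
tcp_rot: [0.0, 0.034, 0.999, -0.0]
ft_force: [0.8, -0.3, -0.5]
width: 55.3
grip_force: 67.0
```

```bash
python3 -c "
from h import *
to(479,-288.7,7.5)"
```

```text
t 11.5 pos [ 478.7 -290.7   11.8] yaw_y 86.07 z [ 0.001 -0.    -1.   ] tool shift [-0.2  2.   4.3] F [ 0.8 -0.3 -0.5] w 55.3 g 67.0 q [ 0.44  0.72  0.04  2.1  -0.09  0.32  2.05]
```

>>> play_rows:
  dp:
    - [0,0,1]
    - [0,0,1]
    - [0,0,1]
    - [0,0,0.7]
    - [0,0,0.5]
    - [0,0,0.5]
    - [0,0,0]
    - [0,0,0]
  angular:
    - [0,0,0]
    - [0,0,0]
    - [0,0,0]
    - [0,0,0]
    - [0,0,0]
    - [0,0,0]
    - [0,0,0]
    - [0,0,0]
  gripper: [50,50,50,50,50,50,50,50]

```text
t: 12.3
tool_pos: [478.4, -290.4, 7.5]
tcp_rot: [0.0, 0.034, 0.999, 0.0]
ft_force: [-1.9, 1.3, 7.8]
width: 55.2
grip_force: 68.2
```

```bash
python3 -c "
from h import *
to(479,-288.7,7.5)"
```

```text
t 12.3 pos [ 478.4 -290.4    7.5] yaw_y 86.08 z [ 0.  0. -1.] tool shift [-0.5  1.8 -0. ] F [-1.9  1.3  7.8] w 55.2 g 68.2 q [ 0.44  0.73  0.04  2.1  -0.09  0.31  2.05]
```

>>> play_rows:
  dp:
    - [0,0,0]
    - [0,0,0]
    - [0,0,0]
    - [0,0,0]
    - [0,0,-15]
    - [0,0,-30]
    - [0,0,-40]
    - [0,0,-45]
    - [0,0,-45]
    - [0,0,-20]
    - [0,0,0]
    - [0,0,0]
  angular:
    - [0,0,0]
    - [0,0,0]
    - [0,0,0]
    - [0,0,0]
    - [0,0,0]
    - [0,0,0]
    - [0,0,0]
    - [0,0,0]
    - [0,0,0]
    - [0,0,0]
    - [0,0,0]
    - [0,0,0]
  gripper: [58,64,72,74,74,74,74,74,74,74,74,74]

```text
t: 13.5
tool_pos: [478.2, -290.3, 202.4]
tcp_rot: [0.001, 0.034, 0.999, -0.0]
ft_force: [-1.1, -0.1, -0.4]
width: 73.8
grip_force: 0.0
```

```bash
python3 - <<'E'
from h import *
to(479,-288.7,7.5)
snap('wrist','w4');snap('top','t4');snap('scene','s4')
p,W=cloud("w4"); w=W.reshape(-1,3); m=(w[:,2]>44)&(w[:,2]<58)&(abs(w[:,0]-479)<45)&(abs(w[:,1]+289)<45)
r=cv2.minAreaRect(w[m][:,:2].astype(np.float32));print(m.sum(),np.median(w[m],0),r)
p,W=cloud("s4"); w=W.reshape(-1,3); m=(w[:,2]>57)&(w[:,2]<70)&(abs(w[:,0]-517)<25)&(abs(w[:,1]+30)<20); print(cv2.minAreaRect(w[m][:,:2].astype(np.float32)))
a=cv2.imread('pics/w4.png');b=cv2.imread('pics/s4.png')
cv2.imwrite('pics/end.png',np.hstack([cv2.resize(a,(400,300)),cv2.resize(b,(400,300))]))
E
```

```text
t 13.5 pos [ 478.2 -290.3  202.4] yaw_y 86.08 z [ 0.001 -0.    -1.   ] tool shift [ -0.5   1.7 194.9] F [-1.1 -0.1 -0.4] w 73.8 g 0.0 q [ 0.4   0.42  0.09  2.01 -0.06  0.71  2.03]
2780 [ 476.66045344 -291.6389766    49.75894853] ((478.2446594238281, -291.97705078125), (56.0308723449707, 55.42459487915039), 85.88578033447266)
((518.7882080078125, -29.356887817382812), (20.2147216796875, 19.55046844482422), 29.999454498291016)
```

View pics/end.png

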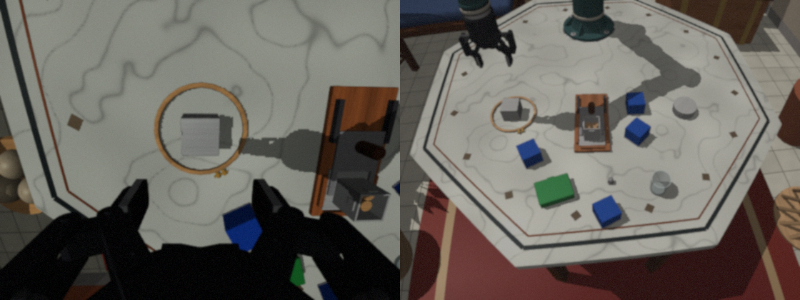

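The lid stands flat inside the hoop (wrist view, about (203,133), top at 50 mm). The latch is still home, the base is still on the board, and the robot is touching nothing.

```bash
python3 -c "
from rig import bot
print(bot.close_job())"
```

```text
the job is handed in; nothing more can be done
None
```

The job is done and handed in at about 13.7 s of the 54 s limit: latch pushed home, lid drawn off with the base still held on the board, and lid set down flat, open side down, inside the hoop and released.

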